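# Set up the weighing queue

### The job

The samples are to be weighed from the largest down: stand the four white screw-cap jars upright on the four cork pads, one centred on each pad, in order of size, with the largest on the pad nearest the balance and the smallest on the pad farthest from it. Do not tip any jar over on the way, and leave the beaker standing where it is.

Things in the scene. Friction and masses are not known exactly. Their poses are not given: they have to be found in the camera images.
- jar_s: The smallest of four loose white plastic screw-cap sample jars of the same shape, starting upright on the bench: 32 mm across, 46 mm tall with its black cap, about 50 g. The straight, grippable side reaches from the bottom up to 32 mm; the cap is 29 mm across and does not come off. Origin at the centre of the underside, z up along its axis.
- jar_m: The second smallest of four loose white plastic screw-cap sample jars of the same shape, starting upright on the bench: 40 mm across, 60 mm tall with its black cap, about 90 g. The straight, grippable side reaches from the bottom up to 42 mm; the cap is 36 mm across and does not come off. Origin at the centre of the underside, z up along its axis.
- jar_l: The second largest of four loose white plastic screw-cap sample jars of the same shape, starting upright on the bench: 49 mm across, 76 mm tall with its black cap, about 160 g. The straight, grippable side reaches from the bottom up to 53 mm; the cap is 44 mm across and does not come off. Origin at the centre of the underside, z up along its axis.
- jar_xl: The largest of four loose white plastic screw-cap sample jars of the same shape, starting upright on the bench: 58 mm across, 94 mm tall with its black cap, about 270 g. The straight, grippable side reaches from the bottom up to 66 mm; the cap is 52 mm across and does not come off. Origin at the centre of the underside, z up along its axis.
- pad_a: Flat round cork pad, 64 mm across and 4 mm thick, the left end (+y) of four equal pads in a straight row, 80 mm apart, on a fixed dark wooden strip (75 x 330 mm, 8 mm thick). Does not move. Origin at the centre of its underside, on top of the strip, 8 mm above the bench; its cork face, where a jar stands, is 12 mm above the bench. x points across the strip away from the robot, y along it to the left.
- pad_b: Flat round cork pad, 64 mm across and 4 mm thick, second from the left of four equal pads in a straight row, 80 mm apart, on a fixed dark wooden strip (75 x 330 mm, 8 mm thick). Does not move. Origin at the centre of its underside, on top of the strip, 8 mm above the bench; its cork face, where a jar stands, is 12 mm above the bench. x points across the strip away from the robot, y along it to the left.
- pad_c: Flat round cork pad, 64 mm across and 4 mm thick, third from the left of four equal pads in a straight row, 80 mm apart, on a fixed dark wooden strip (75 x 330 mm, 8 mm thick). Does not move. Origin at the centre of its underside, on top of the strip, 8 mm above the bench; its cork face, where a jar stands, is 12 mm above the bench. x points across the strip away from the robot, y along it to the left.
- pad_d: Flat round cork pad, 64 mm across and 4 mm thick, the right end (-y) of four equal pads in a straight row, 80 mm apart, on a fixed dark wooden strip (75 x 330 mm, 8 mm thick). Does not move. Origin at the centre of its underside, on top of the strip, 8 mm above the bench; its cork face, where a jar stands, is 12 mm above the bench. x points across the strip away from the robot, y along it to the left.
- balance: Electronic laboratory balance, fixed: low grey box 200 x 170 mm with a round steel pan (124 mm across) on top, 60 mm tall in all. It stands beyond one end of the strip, sometimes the left (+y), sometimes the right (-y); a blue magnetic stirrer with a white square plate, 93 mm tall, stands beyond the other end. Origin at the centre of its underside.
- beaker: Empty glass beaker, loose, 42 mm across, 58 mm tall, about 60 g, standing among the jars. Not needed for the job. Origin at the centre of its underside.
Not all that is in view belongs to the job. Leave any green or turquoise look-alike of the jar_xl alone.

How it is judged:
By the outcome, as a careful person would: the job done as asked, in the order asked, and still so for the second after the job is handed in, with the robot touching nothing.
It also fails if it takes over 128 s, if anything falls off the work surface, if the arm or the gripper's body presses on something with over 40 N, if the wrist force passes 120 N, or if a joint passes its speed limit or range.

### The arm

A 6-joint arm with a two-finger parallel gripper is mounted at the origin on the work surface. World frame = base frame: x ahead of the robot, y to its left, z up, the work surface at z = 0. Lengths are in m, angles in degrees, forces in N, time in s.
With the tool pointing down it reaches from about 0.25 to 0.725 m from the base axis. Payload 9.7 kg.
Tool frame: the origin (TCP) lies at the very end of the fingers, on their centre line; the grasp point (between the pads) lies grasp_offset behind it (grasp_offset is the distance from the TCP to the grasp point, in m); z points along the fingers, y is the line along which they close (so a half turn about z gives the same grasp; the last joint's range is limited). The gripper opens to 85 mm and grips with 20 to 120 N. Pads are 22 mm wide; open, the fingers measure 114 mm over their backs; the gripper's body (76 mm by 85 mm) begins 54 mm behind the grasp point. The pads swing forward as they close: fully open they stand 13 mm farther back than shut.
Start: joints at [-72.307, 4.979, 10.078, 95.1, 0, 90], TCP at [0.167, -0.524, 0.231] pointing down, gripper open.
Joint ranges: [-179.16, 179.16], [-48.56, 103.87], [-65.8, 70.77], [-126.05, 130.52], [-82.76, 87.17], [-180, 180]. Speed limits (degrees/s): [127.2, 127.2, 147.25, 180, 180, 180].

### API

Orientations are given as [roll, pitch, yaw] about the fixed x, y, z axes, in that order (R = Rz(yaw) Ry(pitch) Rx(roll)).
In Python, from workcell import get_obs, camera, calibration, job_done, recognise, cut_out, mark_of, grasp_offset gives the robot as it stands.
- The arm moves only by the tool servo_tool, never from a script. Its argument "moves" is a list of rows, each a list of 3 entries, a list of its own where there are three numbers: the turn, a rotation vector about the tool's x, y, z in degrees, then the shift along the tool's x, y, z in m, then the opening in per cent of the stroke, from 0 (shut) to 100 (fully open). In form: [[[ax, ay, az], [x, y, z], claw], ...]. A call has 1 to 12 rows; each row shifts and turns the commanded pose from where the row before left it, along the tool's axes as they then stand; what a row does not reach is not made up. A row lasts 1/10 s, in which the tool goes at most 50 mm and 8.59 degrees, less where a joint would pass 70% of its speed; a pose out of reach is approached as far as the arm can. A call is refused whole if a number of a shift passes 0.05 or a number of a turn 8.59, either way. A call with a gripper value outside its range is refused whole. The fingers move at their own pace and stop on an object; "force" is the grip in N (left out, the last holds). Time passes only in rows, so rows that do not move let the fingers close. It gives the time, the measured TCP pose, the force, the opening and the grip force at its end, in the units of the state.
- get_obs(): the state, without advancing time (a new reading comes with each control period).
- camera(name): name is "scene" or "top"; returns (picture, depth): 400x640x3 uint8, red, green, blue; 400x640 float32, m along the optical axis (not along the pixel's ray), 0 where there is no reading.
- calibration(name): a dict with "camera_matrix" (3x3 intrinsics, pixels), "R" (3x3) and "t" (3): a world point X has camera coordinates R X + t. Camera axes: x right, y down, z forward; pixel columns grow to the right and rows downward; lengths in m; the calibration is good to about 2 mm. A picture is of the moment at which its call begins. calibration takes no time and is no camera call.
- job_done(): hands the job in; it is judged then, once.
Trained networks look in the newest picture that a camera, given by its name, has taken for a name from the list of things; names that differ only in an ending like _2 or _b are one class to them, and where a whole thing is asked for, a point or a joint stands for the part that bears it (a point fixed in the world has none). Each returns a list of dicts, best first, with "score" (0 to 1); they miss things now and then, are a little off and sometimes report something else, mostly with a low value. They report only what shows in the picture. A call takes as long as a camera call. They do not tell look-alikes from the thing itself.
- recognise(name, camera): "xyz" ([x, y, z] in m, in the coordinates of the camera as it stood for that picture, good to about 4 mm: the middle of the surface that is visible of it).
- cut_out(name, camera): "mask" (400x640 bool, what is visible of it).
- mark_of(name, camera): "xyz" ([x, y, z] in m, in the coordinates of the camera as it stood for that picture, good to about 4 mm: a listed point, or the origin of a listed thing).
The state is a dict: "time": time; "q": joint angles; "qd": joint speeds; "joint_efforts": joint torques, N m; "ee_pos": TCP position; "tcp_rot": TCP orientation; "wrist_force": force on the tool from outside, world axes, zero at the start; "torque": the same for the moment, N m; "opening": finger opening in m; "grasp_force": force on a finger pad.
Only numpy, scipy, OpenCV 4.12 (cv2) and the standard library are available. Lean on these libraries where they do the work, as an engineer would, in place of code of your own. Each camera call takes 0.05 s, during which the arm holds its last target. There are 200 camera calls.

## Working session

There is one attempt and no reset: what is moved stays moved. The work goes in short steps, Python scripts to look and compute and a tool call to move; the robot and the scene stay as the last step left them, time stands still between calls to the robot, and variables do not carry over. Pictures are saved under pics/ and viewed, at most 14 in all, crops included, and the job is handed in when it is done.

Besides the shell and the picture viewer there is one more tool, called by a JSON object that holds its "fn" and its "kwargs", one argument or row to a line. servo_tool: Moves the arm, as the interface text tells. Its arguments: {"type":"object","properties":{"moves":{"type":"array"},"force":{"type":"number"}},"required":["moves"]}

```bash
mkdir -p pics; ls; cat > h.py <<'E'
import numpy as np, cv2
from workcell import *
def w(name,p):
    c=calibration(name); return np.array(c["R"]).T@(np.array(p)-np.array(c["t"]))
def cloud(name,depth):
    c=calibration(name);K=np.array(c["camera_matrix"])
    v,u=np.mgrid[0:400,0:640]
    P=np.stack([(u-K[0,2])/K[0,0]*depth,(v-K[1,2])/K[1,1]*depth,depth],-1)
    return (P-np.array(c["t"]))@np.array(c["R"])
E
python3 - <<'E'
from h import *
np.set_printoptions(precision=4,suppress=True)
for n in("top","scene"):
    im,d=camera(n); cv2.imwrite(f"pics/{n}0.png",im[:,:,::-1])
    np.save(f"{n}.npy",cloud(n,d).astype(np.float32)); np.save(f"{n}_im.npy",im)
    for o in("jar_s","jar_m","jar_l","jar_xl","pad_a","balance","beaker"):
        print(n,o,[(round(r["score"],2),w(n,r["xyz"])) for r in mark_of(o,n)])
print(grasp_offset,get_obs())
E
```

```text
pics
top jar_s [(0.69, array([0.4633, 0.1414, 0.0015])), (0.6, array([ 0.4792, -0.1413,  0.0033])), (0.39, array([ 0.4509, -0.3479,  0.003 ]))]
top jar_m [(0.69, array([0.4633, 0.1414, 0.0015])), (0.6, array([ 0.4792, -0.1413,  0.0033])), (0.39, array([ 0.4509, -0.3479,  0.003 ]))]
top jar_l [(0.69, array([0.4633, 0.1414, 0.0015])), (0.6, array([ 0.4792, -0.1413,  0.0033])), (0.39, array([ 0.4509, -0.3479,  0.003 ]))]
top jar_xl [(0.85, array([0.4612, 0.4399, 0.0014])), (0.71, array([ 0.6563,  0.3649, -0.0036])), (0.65, array([0.4647, 0.3205, 0.0035])), (0.57, array([0.3451, 0.3446, 0.0034]))]
top pad_a [(0.86, array([ 0.6554, -0.0267,  0.0154])), (0.76, array([0.6754, 0.1355, 0.0076])), (0.74, array([0.6585, 0.051 , 0.0069])), (0.53, array([ 0.6477, -0.1034,  0.0065]))]
top balance [(0.57, array([ 0.6511,  0.3661, -0.0027]))]
top beaker [(0.66, array([ 0.4636, -0.0052, -0.004 ])), (0.59, array([ 0.6539,  0.3658, -0.0028]))]
scene jar_s [(0.76, array([ 0.4753, -0.1368,  0.0047])), (0.59, array([0.4684, 0.1413, 0.0008])), (0.5, array([ 0.4606, -0.3457, -0.0025]))]
scene jar_m [(0.76, 
[... 489 characters left out ...]
76])), (0.77, array([ 0.6527, -0.1002,  0.0078])), (0.68, array([ 0.6559, -0.0244,  0.0037]))]
scene balance [(0.59, array([0.6591, 0.3668, 0.0018]))]
scene beaker [(0.65, array([ 0.4659, -0.0084, -0.0026]))]
0.0187 {'time': 0.8, 'q': array([-72.3067,   4.9798,  10.0787,  95.097 ,   0.002 ,  89.9991]), 'qd': array([ 0.032 , -0.0084,  0.0104, -0.1386, -0.017 , -0.0538]), 'joint_efforts': array([  0.002 , -52.0053,  46.4835,   0.0014,  -0.    ,  -0.    ]), 'ee_pos': array([ 0.1672, -0.524 ,  0.2313]), 'tcp_rot': array([179.998 ,  -0.002 ,  17.6942]), 'wrist_force': array([0.1529, 0.6805, 0.0872]), 'torque': array([-0.0261,  0.0554,  0.0026]), 'grasp_force': 0.0, 'opening': 0.08550954720020833}
```

View pics/top0.png

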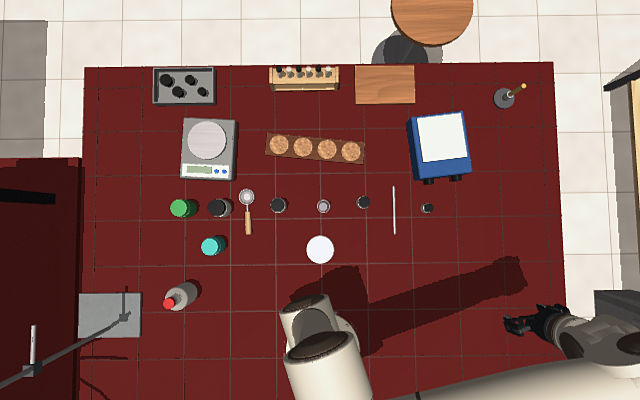

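View pics/scene0.png

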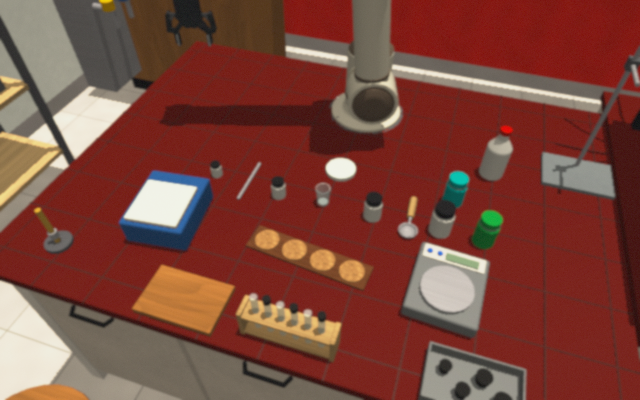

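Top picture: the balance (208,148) is on the left, so XL goes on pad_a (279,145). The jars are at (220,207) XL, (278,205) L, (363,202) M and (427,208) S; the beaker is at (323,206), and the green and turquoise look-alikes are at (183,208) and (213,245). Next I refine positions with the depth data.

```bash
python3 - <<'E'
from h import *
np.set_printoptions(precision=4,suppress=True)
for n in("top","scene"):
    P=np.load(n+".npy").astype(float); im=np.load(n+"_im.npy").astype(int)
    for o,x,y,r,H in(("xl",.465,.322,.026,.094),("l",.466,.141,.022,.076),("m",.477,-.139,.018,.06),("s",.456,-.347,.0145,.046),("beaker",.465,-.007,.021,.058)):
        m=(np.hypot(P[...,0]-x,P[...,1]-y)<r+.015)&(abs(P[...,2]-H)<.005)
        q=P[m][:,:2].astype(np.float32)
        if len(q)<3: print(n,o,len(q));continue
        c,R=cv2.minEnclosingCircle(q); print(n,o,len(q),"z",np.median(P[m][:,2]),"mean",q.mean(0),"box",(q.min(0)+q.max(0))/2,"circ",np.array(c),R)
    ps=[]
    for x,y in((.673,.137),(.664,.053),(.655,-.025),(.65,-.102)):
        m=(np.hypot(P[...,0]-x,P[...,1]-y)<.045)&(abs(P[...,2]-.012)<.012)&(im[...,0]>150)&(im[...,1]>90)
        q=P[m][:,:2].astype(np.float32); c,R=cv2.minEnclosingCircle(q)
        ps.append(q.mean(0)); print(n,"pad",len(q),np.median(P[m][:,2]),q.mean(0),np.array(c),R)
    # line fit with 80 mm spacing
    ps=np.array(ps); k=np.array([1.5,.5,-.5,-1.5])*.08; c=ps.mean(0); dv=(k@(ps-c)); print("scale",np.linalg.norm(dv)/(k@k)); dv/=np.linalg.norm(dv)
    print("fit",c+k[:,None]*dv)
    m=(abs(P[...,0]-.48)<.09)&(abs(P[...,1]-.25)<.03)&(P[...,2]>.006)
    q=P[m]; print("spoon",q.min(0),q.max(0)) if len(q) else 0
E
```

```text
top xl 213 z 0.09396964311599731 mean [0.4604 0.3237] box [0.4602 0.3235] circ [0.4603 0.3241] 0.02612902969121933
top l 142 z 0.0760270208120346 mean [0.468  0.1374] box [0.4679 0.1377] circ [0.4675 0.1372] 0.021729405969381332
top m 92 z 0.06091319024562836 mean [ 0.4739 -0.1386] box [ 0.4731 -0.1387] circ [ 0.4744 -0.1386] 0.017720630392432213
top s 64 z 0.04695749841630459 mean [ 0.4534 -0.3466] box [ 0.4518 -0.3476] circ [ 0.453  -0.3473] 0.014439239166676998
top beaker 39 z 0.05831476300954819 mean [ 0.4624 -0.0087] box [ 0.462  -0.0083] circ [ 0.462  -0.0084] 0.020443782210350037
top pad 282 0.012153904419392347 [0.671  0.1346] [0.6744 0.1291] 0.03804955258965492
top pad 283 0.011933687143027782 [0.6621 0.0552] [0.6647 0.0518] 0.035552870482206345
top pad 290 0.012155903968960047 [ 0.6536 -0.0246] [ 0.6575 -0.0214] 0.03750079870223999
top pad 285 0.01218619104474783 [ 0.6449 -0.1039] [ 0.6481 -0.1108] 0.039239611476659775
scale 1.0000104211561085
fit [[ 0.6709  0.1346]
 [ 0.6622  0.0551]
 [ 0.6536 -0.0244]
 [ 0.6449 -0.104 ]]
spoon [0.3911 0.2202 0.0061] [0.5634 0.2711 0.026 ]
[... 421 characters left out ...]
0.456  -0.3465] circ [ 0.4562 -0.3442] 0.016103051602840424
scene beaker 68 z 0.05706728994846344 mean [ 0.4667 -0.0083] box [ 0.4652 -0.0086] circ [ 0.4652 -0.0094] 0.02320656180381775
scene pad 470 0.012825793121010065 [0.6728 0.1357] [0.6703 0.1361] 0.035456400364637375
scene pad 450 0.012542467564344406 [0.6639 0.0563] [0.6615 0.0564] 0.036088548600673676
scene pad 424 0.012609714642167091 [ 0.6554 -0.0236] [ 0.6539 -0.0256] 0.03584076836705208
scene pad 409 0.012663808651268482 [ 0.6467 -0.103 ] [ 0.6421 -0.0981] 0.0410626083612442
scale 1.0010803009320792
fit [[ 0.6727  0.1357]
 [ 0.664   0.0561]
 [ 0.6553 -0.0234]
 [ 0.6467 -0.1029]]
spoon [0.3907 0.22   0.006 ] [0.5633 0.2676 0.0246]
```

{"fn": "servo_tool", "kwargs": {
  "moves": [
    [[0, 0, -8.5], [0, 0, 0], 100],
    [[0, 0, -8.5], [0, 0, 0], 100],
    [[0, 0, -8.5], [0, 0, 0], 100],
    [[0, 0, -8.5], [0, 0, 0], 100],
    [[0, 0, -8.5], [0, 0, 0], 100],
    [[0, 0, -8.5], [0, 0, 0], 100],
    [[0, 0, -8.5], [0, 0, 0], 100],
    [[0, 0, -8.5], [0, 0, 0], 100],
    [[0, 0, -4.3], [0, 0, 0], 100],
    [[0, 0, 0], [0.02, 0.03, 0], 100],
    [[0, 0, 0], [0.02, 0.03, 0], 100],
    [[0, 0, 0], [0.02, 0.03, 0], 100]
  ],
  "force": 30
}}

```text
time: 2.0
ee_pos: [0.2579, -0.4633, 0.2313]
tcp_rot: [180.0, 0.0, 89.9]
wrist_force: [0.2, -0.6, 0.1]
opening: 0.0853
grasp_force: 0.0
```

{"fn": "servo_tool", "kwargs": {
  "moves": [
    [[0, 0, 0], [0.02, 0.03, 0.01], 100],
    [[0, 0, 0], [0.02, 0.03, 0.01], 100],
    [[0, 0, 0], [0.02, 0.03, 0.01], 100],
    [[0, 0, 0], [0.02, 0.03, 0.01], 100],
    [[0, 0, 0], [0.02, 0.03, 0.01], 100],
    [[0, 0, 0], [0.017, 0.03, 0.01], 100],
    [[0, 0, 0], [0, 0.01, 0.01], 100],
    [[0, 0, 0], [0, 0.008, 0.01], 100],
    [[0, 0, 0], [0, 0, 0], 100],
    [[0, 0, 0], [0, 0, 0], 100]
  ]
}}

```text
time: 3.0
ee_pos: [0.4544, -0.3476, 0.1512]
tcp_rot: [-180.0, -0.0, 89.9]
wrist_force: [-0.5, 0.5, 0.4]
opening: 0.0856
grasp_force: 0.0
```

{"fn": "servo_tool", "kwargs": {
  "moves": [
    [[0, 0, 0], [0.001, 0, 0.03], 100],
    [[0, 0, 0], [0, 0, 0.03], 100],
    [[0, 0, 0], [0, 0, 0.03], 100],
    [[0, 0, 0], [0, 0, 0.03], 100],
    [[0, 0, 0], [0, 0, 0.015], 100],
    [[0, 0, 0], [0, 0, 0.01], 100],
    [[0, 0, 0], [0, 0, 0], 0],
    [[0, 0, 0], [0, 0, 0], 0],
    [[0, 0, 0], [0, 0, 0], 0],
    [[0, 0, 0], [0, 0, 0], 0],
    [[0, 0, 0], [0, 0, 0], 0],
    [[0, 0, 0], [0, 0, 0], 0]
  ]
}}

```text
time: 4.2
ee_pos: [0.4557, -0.3465, 0.0077]
tcp_rot: [179.9, 0.1, 90.0]
wrist_force: [-0.2, 0.5, 5.8]
opening: 0.0307
grasp_force: 29.6
```

{"fn": "servo_tool", "kwargs": {
  "moves": [
    [[0, 0, 0], [0, 0, 0], 0],
    [[0, 0, 0], [0, 0, 0], 0],
    [[0, 0, 0], [0, 0, 0], 0],
    [[0, 0, 0], [0, 0, 0], 0]
  ]
}}

```text
time: 4.6
ee_pos: [0.4558, -0.3465, 0.0077]
tcp_rot: [179.9, 0.1, 90.0]
wrist_force: [-0.7, 0.2, 5.4]
opening: 0.0311
grasp_force: 29.6
```

{"fn": "servo_tool", "kwargs": {
  "moves": [
    [[0, 0, 0], [0, 0, -0.01], 0],
    [[0, 0, 0], [0, 0, -0.02], 0],
    [[0, 0, 0], [0, 0, -0.03], 0],
    [[0, 0, 0], [0, 0, -0.03], 0],
    [[0, 0, 0], [0.015, 0, -0.01], 0],
    [[0, 0, 0], [0.03, 0.01, 0], 0],
    [[0, 0, 0], [0.03, 0.02, 0], 0],
    [[0, 0, 0], [0.03, 0.03, 0], 0],
    [[0, 0, 0], [0.03, 0.03, 0], 0],
    [[0, 0, 0], [0.03, 0.03, 0], 0],
    [[0, 0, 0], [0.03, 0.03, 0], 0],
    [[0, 0, 0], [0.025, 0.02, 0], 0]
  ]
}}

```text
time: 5.8
ee_pos: [0.6263, -0.1233, 0.1058]
tcp_rot: [-180.0, -0.0, 90.1]
wrist_force: [-0.5, -0.3, 0.3]
opening: 0.031
grasp_force: 30.0
```

{"fn": "servo_tool", "kwargs": {
  "moves": [
    [[0, 0, 0], [0.015, 0.015, 0], 0],
    [[0, 0, 0], [0.008, 0.005, 0], 0],
    [[0, 0, 0], [0, 0, 0], 0],
    [[0, 0, 0], [0, 0, 0], 0],
    [[0, 0, 0], [0, 0, 0], 0]
  ]
}}

```text
time: 6.3
ee_pos: [0.6445, -0.104, 0.1065]
tcp_rot: [-180.0, 0.0, 89.9]
wrist_force: [-0.2, -0.5, -0.4]
opening: 0.0308
grasp_force: 30.0
```

{"fn": "servo_tool", "kwargs": {
  "moves": [
    [[0, 0, 0], [0, 0.001, 0.02], 0],
    [[0, 0, 0], [0, 0, 0.02], 0],
    [[0, 0, 0], [0, 0, 0.02], 0],
    [[0, 0, 0], [0, 0, 0.01], 0],
    [[0, 0, 0], [0, 0, 0.008], 0],
    [[0, 0, 0], [0, 0, 0.003], 0],
    [[0, 0, 0], [0, 0, 0.002], 0],
    [[0, 0, 0], [0, 0, 0.002], 0],
    [[0, 0, 0], [0, 0, 0], 0],
    [[0, 0, 0], [0, 0, 0], 0]
  ]
}}

```text
time: 7.3
ee_pos: [0.6464, -0.103, 0.0217]
tcp_rot: [180.0, 0.0, 90.0]
wrist_force: [-0.7, 1.5, -0.8]
opening: 0.0311
grasp_force: 30.0
```

{"fn": "servo_tool", "kwargs": {
  "moves": [
    [[0, 0, 0], [0, 0, 0.001], 0],
    [[0, 0, 0], [0, 0, 0.0005], 0],
    [[0, 0, 0], [0, 0, 0], 0]
  ]
}}

```text
time: 7.6
ee_pos: [0.6463, -0.103, 0.0199]
tcp_rot: [180.0, -0.0, 90.0]
wrist_force: [0.7, -0.3, -0.2]
opening: 0.0308
grasp_force: 30.0
```

{"fn": "servo_tool", "kwargs": {
  "moves": [
    [[0, 0, 0], [0, 0, 0.0005], 0],
    [[0, 0, 0], [0, 0, 0], 45],
    [[0, 0, 0], [0, 0, 0], 60],
    [[0, 0, 0], [0, 0, 0], 80],
    [[0, 0, 0], [0, 0, 0], 90],
    [[0, 0, 0], [0, 0, 0], 90],
    [[0, 0, 0], [0, 0, -0.02], 90],
    [[0, 0, 0], [0, 0, -0.03], 90],
    [[0, 0, 0], [0, 0, -0.03], 100],
    [[0, 0, 0], [0, 0, -0.04], 100],
    [[0, 0, 0], [0, 0, 0], 100]
  ]
}}

```text
time: 8.7
ee_pos: [0.6483, -0.1034, 0.1457]
tcp_rot: [179.5, 0.1, 90.0]
wrist_force: [0.0, 0.0, 0.1]
opening: 0.0855
grasp_force: 0.0
```

{"fn": "servo_tool", "kwargs": {
  "moves": [
    [[0, 0, 0], [-0.007, -0.03, 0], 100],
    [[0, 0, 0], [-0.007, -0.035, 0], 100],
    [[0, 0, 0], [-0.007, -0.035, 0], 100],
    [[0, 0, 0], [-0.007, -0.035, 0], 100],
    [[0, 0, 0], [-0.007, -0.025, 0], 100],
    [[0, 0, 0], [0, -0.01, 0], 100],
    [[0, 0, 0], [0, 0, 0], 100],
    [[0, 0, 0], [0, 0, 0], 100],
    [[0, 0, 0], [0, 0, 0], 100]
  ]
}}

```text
time: 9.6
ee_pos: [0.4772, -0.1378, 0.139]
tcp_rot: [180.0, -0.0, 90.0]
wrist_force: [0.4, 0.0, 0.1]
opening: 0.0853
grasp_force: 0.0
```

```bash
cat > chk.py <<'E'
from h import *
import sys
np.set_printoptions(precision=4,suppress=True)
S={"xl":(.6718,.1351,.026,.106),"l":(.6631,.0556,.022,.088),"m":(.6545,-.0239,.018,.072),"s":(.6458,-.1035,.0145,.058)}
for n in("top","scene"):
    im,d=camera(n); P=cloud(n,d); cv2.imwrite(f"pics/{n}_{sys.argv[1]}.png",im[:,:,::-1])
    for o in sys.argv[2:]:
        x,y,r,H=S[o]
        m=(np.hypot(P[...,0]-x,P[...,1]-y)<r+.02)&(abs(P[...,2]-H)<.006); q=P[m][:,:2].astype(np.float32)
        if len(q)>3: print(n,o,len(q),np.median(P[m][:,2]),q.mean(0),(q.min(0)+q.max(0))/2)
E
python3 chk.py 1 s
```

```text
top s 61 0.05849188502638114 [ 0.6442 -0.1034] [ 0.6439 -0.1039]
scene s 91 0.05856891358752232 [ 0.6502 -0.1026] [ 0.6493 -0.1031]
```

{"fn": "servo_tool", "kwargs": {
  "moves": [
    [[0, 0, 0], [-0.0005, -0.001, 0.03], 100],
    [[0, 0, 0], [0, 0, 0.03], 100],
    [[0, 0, 0], [0, 0, 0.03], 100],
    [[0, 0, 0], [0, 0, 0.02], 100],
    [[0, 0, 0], [0, 0, 0.013], 100],
    [[0, 0, 0], [0, 0, 0], 100],
    [[0, 0, 0], [0, 0, 0], 0],
    [[0, 0, 0], [0, 0, 0], 0],
    [[0, 0, 0], [0, 0, 0], 0],
    [[0, 0, 0], [0, 0, 0], 0],
    [[0, 0, 0], [0, 0, 0], 0],
    [[0, 0, 0], [0, 0, 0], 0]
  ]
}}

```text
time: 10.9
ee_pos: [0.4759, -0.1387, 0.0175]
tcp_rot: [179.9, 0.0, 90.0]
wrist_force: [-1.0, 0.3, 5.8]
opening: 0.0388
grasp_force: 30.4
```

{"fn": "servo_tool", "kwargs": {
  "moves": [
    [[0, 0, 0], [0, 0, 0], 0],
    [[0, 0, 0], [0, 0, 0], 0]
  ]
}}

```text
time: 11.1
ee_pos: [0.4759, -0.1387, 0.0175]
tcp_rot: [179.9, 0.0, 90.0]
wrist_force: [-0.2, 0.7, 5.0]
opening: 0.0384
grasp_force: 30.4
```

{"fn": "servo_tool", "kwargs": {
  "moves": [
    [[0, 0, 0], [0, 0, -0.01], 0],
    [[0, 0, 0], [0, 0, -0.02], 0],
    [[0, 0, 0], [0, 0, -0.03], 0],
    [[0, 0, 0], [0, 0.005, -0.03], 0],
    [[0, 0, 0], [0.005, 0.02, -0.01], 0],
    [[0, 0, 0], [0.01, 0.03, 0], 0],
    [[0, 0, 0], [0.02, 0.03, 0], 0],
    [[0, 0, 0], [0.02, 0.03, 0], 0],
    [[0, 0, 0], [0.025, 0.03, 0], 0],
    [[0, 0, 0], [0.02, 0.02, 0], 0],
    [[0, 0, 0], [0.01, 0.01, 0], 0],
    [[0, 0, 0], [0.005, 0.004, 0], 0]
  ]
}}

```text
time: 12.3
ee_pos: [0.6546, -0.0228, 0.1162]
tcp_rot: [-180.0, 0.0, 90.1]
wrist_force: [-0.6, 0.4, -0.2]
opening: 0.0389
grasp_force: 30.4
```

{"fn": "servo_tool", "kwargs": {
  "moves": [
    [[0, 0, 0], [0, 0, 0], 0],
    [[0, 0, 0], [0, 0, 0], 0],
    [[0, 0, 0], [0, 0, 0.02], 0],
    [[0, 0, 0], [0, 0, 0.02], 0],
    [[0, 0, 0], [0, 0, 0.02], 0],
    [[0, 0, 0], [0, 0, 0], 0]
  ]
}}

```text
time: 12.9
ee_pos: [0.652, -0.0245, 0.0537]
tcp_rot: [-179.7, -0.0, 89.9]
wrist_force: [-0.6, 0.6, -1.1]
opening: 0.0391
grasp_force: 30.5
```

{"fn": "servo_tool", "kwargs": {
  "moves": [
    [[0, 0, 0], [0, 0, 0.01], 0],
    [[0, 0, 0], [0, 0, 0.008], 0],
    [[0, 0, 0], [0, 0, 0.004], 0],
    [[0, 0, 0], [0, 0, 0], 0],
    [[0, 0, 0], [0, 0, 0], 0]
  ]
}}

```text
time: 13.4
ee_pos: [0.6544, -0.0235, 0.0346]
tcp_rot: [180.0, -0.0, 90.0]
wrist_force: [0.3, -0.6, -0.3]
opening: 0.039
grasp_force: 30.5
```

{"fn": "servo_tool", "kwargs": {
  "moves": [
    [[0, 0, 0], [0, 0, 0.003], 0],
    [[0, 0, 0], [0, 0, 0.001], 0],
    [[0, 0, 0], [0, 0, 0.0005], 0],
    [[0, 0, 0], [0, 0, 0], 0],
    [[0, 0, 0], [0, 0, 0], 0]
  ]
}}

```text
time: 13.9
ee_pos: [0.6543, -0.0235, 0.0299]
tcp_rot: [180.0, 0.0, 90.0]
wrist_force: [0.5, -0.1, -0.6]
opening: 0.0389
grasp_force: 30.5
```

Release, rise, and go to jar L (0.4697, 0.1376).

{"fn": "servo_tool", "kwargs": {
  "moves": [
    [[0, 0, 0], [0, 0, 0.0005], 0],
    [[0, 0, 0], [0, 0, 0], 55],
    [[0, 0, 0], [0, 0, 0], 70],
    [[0, 0, 0], [0, 0, 0], 90],
    [[0, 0, 0], [0, 0, 0], 90],
    [[0, 0, 0], [0, 0, 0], 90],
    [[0, 0, 0], [0, 0, -0.02], 90],
    [[0, 0, 0], [0, 0, -0.03], 90],
    [[0, 0, 0], [0, 0, -0.03], 100],
    [[0, 0, 0], [0, 0, -0.03], 100],
    [[0, 0, 0], [0.02, -0.02, -0.02], 100],
    [[0, 0, 0], [0.03, -0.035, 0], 100]
  ]
}}

```text
time: 15.1
ee_pos: [0.6009, 0.026, 0.1621]
tcp_rot: [179.7, -0.0, 89.9]
wrist_force: [-1.2, 0.7, 0.4]
opening: 0.0856
grasp_force: 0.0
```

{"fn": "servo_tool", "kwargs": {
  "moves": [
    [[0, 0, 0], [0.035, -0.04, 0], 100],
    [[0, 0, 0], [0.035, -0.04, 0], 100],
    [[0, 0, 0], [0.03, -0.03, 0], 100],
    [[0, 0, 0], [0.011, -0.02, 0], 100],
    [[0, 0, 0], [0, 0, 0], 100],
    [[0, 0, 0], [0, 0, 0], 100],
    [[0, 0, 0], [0, 0, 0], 100]
  ]
}}

```text
time: 15.8
ee_pos: [0.4746, 0.133, 0.1593]
tcp_rot: [180.0, 0.0, 90.0]
wrist_force: [0.5, 0.6, -0.9]
opening: 0.0856
grasp_force: 0.0
```

```bash
python3 chk.py 2 s m
```

```text
top s 61 0.05822256008700046 [ 0.6443 -0.1038] [ 0.6434 -0.1042]
top m 100 0.072564866057796 [ 0.6523 -0.0235] [ 0.6517 -0.0234]
scene s 89 0.05849608113982512 [ 0.65   -0.1031] [ 0.6494 -0.1041]
scene m 148 0.07255315079803498 [ 0.6588 -0.0229] [ 0.6571 -0.0228]
```

{"fn": "servo_tool", "kwargs": {
  "moves": [
    [[0, 0, 0], [0.0045, -0.005, 0.03], 100],
    [[0, 0, 0], [0, 0, 0.03], 100],
    [[0, 0, 0], [0, 0, 0.03], 100],
    [[0, 0, 0], [0, 0, 0.03], 100],
    [[0, 0, 0], [0, 0, 0.017], 100],
    [[0, 0, 0], [0, 0, 0], 100],
    [[0, 0, 0], [0, 0, 0], 0],
    [[0, 0, 0], [0, 0, 0], 0],
    [[0, 0, 0], [0, 0, 0], 0],
    [[0, 0, 0], [0, 0, 0], 0],
    [[0, 0, 0], [0, 0, 0], 0],
    [[0, 0, 0], [0, 0, 0], 0]
  ]
}}

```text
time: 17.1
ee_pos: [0.4699, 0.138, 0.0238]
tcp_rot: [179.9, -0.0, 90.0]
wrist_force: [-0.3, -0.6, 5.9]
opening: 0.0479
grasp_force: 32.0
```

{"fn": "servo_tool", "kwargs": {
  "moves": [
    [[0, 0, 0], [0, 0, 0], 0],
    [[0, 0, 0], [0, 0, 0], 0]
  ],
  "force": 40
}}

```text
time: 17.3
ee_pos: [0.4699, 0.138, 0.0238]
tcp_rot: [179.9, -0.0, 90.0]
wrist_force: [-0.3, -0.2, 5.3]
opening: 0.0478
grasp_force: 40.2
```

{"fn": "servo_tool", "kwargs": {
  "moves": [
    [[0, 0, 0], [0, 0, -0.01], 0],
    [[0, 0, 0], [0, 0, -0.02], 0],
    [[0, 0, 0], [0, 0, -0.03], 0],
    [[0, 0, 0], [0, 0.005, -0.03], 0],
    [[0, 0, 0], [-0.005, 0.02, -0.01], 0],
    [[0, 0, 0], [-0.012, 0.03, 0], 0],
    [[0, 0, 0], [-0.015, 0.03, 0], 0],
    [[0, 0, 0], [-0.015, 0.03, 0], 0],
    [[0, 0, 0], [-0.015, 0.03, 0], 0],
    [[0, 0, 0], [-0.012, 0.028, 0], 0],
    [[0, 0, 0], [-0.006, 0.013, 0], 0],
    [[0, 0, 0], [-0.0025, 0.007, 0], 0]
  ]
}}

```text
time: 18.5
ee_pos: [0.6628, 0.0546, 0.1222]
tcp_rot: [-180.0, 0.0, 89.9]
wrist_force: [-0.5, 0.5, -1.3]
opening: 0.0474
grasp_force: 41.9
```

{"fn": "servo_tool", "kwargs": {
  "moves": [
    [[0, 0, 0], [0, 0, 0], 0],
    [[0, 0, 0], [0, 0, 0], 0],
    [[0, 0, 0], [0, 0, 0.02], 0],
    [[0, 0, 0], [0, 0, 0.02], 0],
    [[0, 0, 0], [0, 0, 0.02], 0],
    [[0, 0, 0], [0, 0, 0.01], 0],
    [[0, 0, 0], [0, 0, 0.008], 0],
    [[0, 0, 0], [0, 0, 0.004], 0],
    [[0, 0, 0], [0, 0, 0], 0],
    [[0, 0, 0], [0, 0, 0], 0]
  ]
}}

```text
time: 19.5
ee_pos: [0.6623, 0.0554, 0.0411]
tcp_rot: [179.9, -0.0, 90.0]
wrist_force: [-0.2, 0.1, -1.6]
opening: 0.0478
grasp_force: 41.9
```

{"fn": "servo_tool", "kwargs": {
  "moves": [
    [[0, 0, 0], [0, 0.0005, 0.003], 0],
    [[0, 0, 0], [0, 0, 0.001], 0],
    [[0, 0, 0], [0, 0, 0.0005], 0],
    [[0, 0, 0], [0, 0, 0], 0],
    [[0, 0, 0], [0, 0, 0], 0]
  ]
}}

```text
time: 20.0
ee_pos: [0.6625, 0.0553, 0.0359]
tcp_rot: [180.0, 0.0, 90.0]
wrist_force: [-0.5, -0.8, -0.9]
opening: 0.0476
grasp_force: 42.0
```

{"fn": "servo_tool", "kwargs": {
  "moves": [
    [[0, 0, 0], [0, 0, 0.0005], 0],
    [[0, 0, 0], [0, 0, 0], 65],
    [[0, 0, 0], [0, 0, 0], 80],
    [[0, 0, 0], [0, 0, 0], 95],
    [[0, 0, 0], [0, 0, 0], 95],
    [[0, 0, 0], [0, 0, 0], 95],
    [[0, 0, 0], [0, 0, -0.02], 95],
    [[0, 0, 0], [0, 0, -0.03], 95],
    [[0, 0, 0], [0, 0, -0.03], 100],
    [[0, 0, 0], [0, 0, -0.03], 100],
    [[0, 0, 0], [0.015, -0.02, -0.03], 100],
    [[0, 0, 0], [0.03, -0.03, -0.005], 100]
  ]
}}

```text
time: 21.2
ee_pos: [0.6139, 0.0995, 0.1839]
tcp_rot: [179.7, -0.0, 89.8]
wrist_force: [0.3, 2.0, 0.3]
opening: 0.0857
grasp_force: 0.0
```

{"fn": "servo_tool", "kwargs": {
  "moves": [
    [[0, 0, 0], [0.04, -0.03, 0], 100],
    [[0, 0, 0], [0.04, -0.03, 0], 100],
    [[0, 0, 0], [0.04, -0.03, 0], 100],
    [[0, 0, 0], [0.04, -0.03, 0], 100],
    [[0, 0, 0], [0.035, -0.02, 0], 100],
    [[0, 0, 0], [0.02, -0.01, 0], 100],
    [[0, 0, 0], [0.008, 0, 0], 100],
    [[0, 0, 0], [0, 0, 0], 100],
    [[0, 0, 0], [0, 0, 0], 100],
    [[0, 0, 0], [0, 0, 0], 100]
  ]
}}

```text
time: 22.2
ee_pos: [0.4632, 0.3223, 0.1802]
tcp_rot: [-180.0, 0.0, 89.9]
wrist_force: [-1.1, 0.3, -0.4]
opening: 0.0851
grasp_force: 0.0
```

```bash
python3 chk.py 3 s m l
```

```text
top s 64 0.05800935624922173 [ 0.6441 -0.1041] [ 0.644 -0.104]
top m 98 0.07148672535896225 [ 0.6524 -0.0234] [ 0.6514 -0.0235]
top l 156 0.08851993437656985 [0.6606 0.0547] [0.6608 0.054 ]
scene s 92 0.05808129201279591 [ 0.6503 -0.1026] [ 0.6494 -0.1029]
scene m 143 0.07286093251289166 [ 0.6587 -0.023 ] [ 0.6578 -0.0239]
scene l 225 0.08846596730429193 [0.6667 0.0553] [0.6649 0.0546]
```

{"fn": "servo_tool", "kwargs": {
  "moves": [
    [[0, 0, 0], [0.0015, -0.0005, 0.03], 100],
    [[0, 0, 0], [0, 0, 0.03], 100],
    [[0, 0, 0], [0, 0, 0.03], 100],
    [[0, 0, 0], [0, 0, 0.03], 100],
    [[0, 0, 0], [0, 0, 0.02], 100],
    [[0, 0, 0], [0, 0, 0.005], 100],
    [[0, 0, 0], [0, 0, 0], 100],
    [[0, 0, 0], [0, 0, 0], 0],
    [[0, 0, 0], [0, 0, 0], 0],
    [[0, 0, 0], [0, 0, 0], 0],
    [[0, 0, 0], [0, 0, 0], 0],
    [[0, 0, 0], [0, 0, 0], 0]
  ]
}}

```text
time: 23.5
ee_pos: [0.4627, 0.3253, 0.0372]
tcp_rot: [179.9, -0.1, 90.0]
wrist_force: [-0.9, -1.4, 5.1]
opening: 0.0569
grasp_force: 42.7
```

{"fn": "servo_tool", "kwargs": {
  "moves": [
    [[0, 0, 0], [0, 0, 0], 0],
    [[0, 0, 0], [0, 0, 0], 0],
    [[0, 0, 0], [0, 0, 0], 0]
  ],
  "force": 50
}}

```text
time: 23.8
ee_pos: [0.4627, 0.3252, 0.0373]
tcp_rot: [179.9, -0.1, 90.0]
wrist_force: [-1.7, -1.2, 6.7]
opening: 0.0567
grasp_force: 51.8
```

{"fn": "servo_tool", "kwargs": {
  "moves": [
    [[0, 0, 0], [0, 0, -0.01], 0],
    [[0, 0, 0], [0, 0, -0.02], 0],
    [[0, 0, 0], [0, 0, -0.03], 0],
    [[0, 0, 0], [0, 0, -0.03], 0],
    [[0, 0, 0], [-0.01, 0.01, -0.02], 0],
    [[0, 0, 0], [-0.02, 0.02, 0], 0],
    [[0, 0, 0], [-0.025, 0.027, 0], 0],
    [[0, 0, 0], [-0.027, 0.03, 0], 0],
    [[0, 0, 0], [-0.027, 0.03, 0], 0],
    [[0, 0, 0], [-0.027, 0.03, 0], 0],
    [[0, 0, 0], [-0.025, 0.027, 0], 0],
    [[0, 0, 0], [-0.018, 0.02, 0], 0]
  ]
}}

```text
time: 25.0
ee_pos: [0.6573, 0.1439, 0.1456]
tcp_rot: [180.0, 0.0, 89.9]
wrist_force: [0.2, 0.6, -3.7]
opening: 0.0564
grasp_force: 54.2
```

{"fn": "servo_tool", "kwargs": {
  "moves": [
    [[0, 0, 0], [-0.007, 0.01, 0], 0],
    [[0, 0, 0], [-0.003, 0.005, 0], 0],
    [[0, 0, 0], [0, 0, 0], 0],
    [[0, 0, 0], [0, 0, 0], 0],
    [[0, 0, 0], [0, 0, 0], 0]
  ]
}}

```text
time: 25.5
ee_pos: [0.6703, 0.1368, 0.1457]
tcp_rot: [180.0, -0.0, 90.1]
wrist_force: [0.7, -0.3, -2.7]
opening: 0.0562
grasp_force: 54.3
```

{"fn": "servo_tool", "kwargs": {
  "moves": [
    [[0, 0, 0], [-0.0008, 0.001, 0.02], 0],
    [[0, 0, 0], [0, 0, 0.02], 0],
    [[0, 0, 0], [0, 0, 0.02], 0],
    [[0, 0, 0], [0, 0, 0.015], 0],
    [[0, 0, 0], [0, 0, 0.01], 0],
    [[0, 0, 0], [0, 0, 0.006], 0],
    [[0, 0, 0], [0, 0, 0.003], 0],
    [[0, 0, 0], [0, 0, 0], 0],
    [[0, 0, 0], [0, 0, 0], 0],
    [[0, 0, 0], [0, 0, 0], 0]
  ]
}}

```text
time: 26.5
ee_pos: [0.6724, 0.135, 0.0521]
tcp_rot: [179.9, -0.0, 90.0]
wrist_force: [0.2, 0.2, -3.6]
opening: 0.0564
grasp_force: 54.3
```

{"fn": "servo_tool", "kwargs": {
  "moves": [
    [[0, 0, 0], [0.0005, -0.0005, 0.001], 0],
    [[0, 0, 0], [0, 0, 0.001], 0],
    [[0, 0, 0], [0, 0, 0.0005], 0],
    [[0, 0, 0], [0, 0, 0], 0],
    [[0, 0, 0], [0, 0, 0], 0]
  ]
}}

```text
time: 27.0
ee_pos: [0.6716, 0.1355, 0.0494]
tcp_rot: [180.0, -0.0, 90.0]
wrist_force: [-3.1, -0.5, 3.6]
opening: 0.0564
grasp_force: 54.8
```

Contact made (the force rose to +3.6 N). Release and retreat.

{"fn": "servo_tool", "kwargs": {
  "moves": [
    [[0, 0, 0], [0, 0, 0], 75],
    [[0, 0, 0], [0, 0, 0], 85],
    [[0, 0, 0], [0, 0, 0], 100],
    [[0, 0, 0], [0, 0, 0], 100],
    [[0, 0, 0], [0, 0, 0], 100],
    [[0, 0, 0], [0, 0, 0], 100],
    [[0, 0, 0], [0, 0, -0.02], 100],
    [[0, 0, 0], [0, 0, -0.03], 100],
    [[0, 0, 0], [0, 0, -0.03], 100],
    [[0, 0, 0], [0, 0, -0.03], 100],
    [[0, 0, 0], [0, -0.02, -0.03], 100],
    [[0, 0, 0], [0, -0.04, 0], 100]
  ]
}}

```text
time: 28.2
ee_pos: [0.6138, 0.1357, 0.1927]
tcp_rot: [179.6, -0.1, 90.0]
wrist_force: [0.5, 0.6, 1.1]
opening: 0.0853
grasp_force: 0.0
```

{"fn": "servo_tool", "kwargs": {
  "moves": [
    [[0, 0, 0], [0, -0.05, 0], 100],
    [[0, 0, 0], [0, -0.05, 0], 100],
    [[0, 0, 0], [0, -0.05, 0], 100],
    [[0, 0, 0], [0, -0.04, 0], 100],
    [[0, 0, 0], [0, -0.02, 0], 100],
    [[0, 0, 0], [0, 0, 0], 100],
    [[0, 0, 0], [0, 0, 0], 100],
    [[0, 0, 0], [0, 0, 0], 100]
  ]
}}

```text
time: 29.0
ee_pos: [0.4022, 0.1356, 0.1887]
tcp_rot: [180.0, -0.0, 90.0]
wrist_force: [0.7, -0.4, -0.9]
opening: 0.0855
grasp_force: 0.0
```

```bash
python3 chk.py 4 s m l xl
```

```text
top s 64 0.05831057592790811 [ 0.6443 -0.1038] [ 0.6439 -0.104 ]
top m 98 0.07216275559945473 [ 0.6523 -0.0235] [ 0.6519 -0.0234]
top l 154 0.08794304731763392 [0.6605 0.0546] [0.6603 0.054 ]
top xl 214 0.10630347225476636 [0.6695 0.1338] [0.6693 0.1351]
scene s 89 0.05839078069050255 [ 0.6502 -0.1027] [ 0.6499 -0.1036]
scene m 141 0.07263212334197222 [ 0.6583 -0.0233] [ 0.6577 -0.0236]
scene l 233 0.08875240246804396 [0.6673 0.0557] [0.6659 0.0551]
scene xl 337 0.10686060166567081 [0.6759 0.1349] [0.6733 0.1345]
```

View pics/scene_4.png

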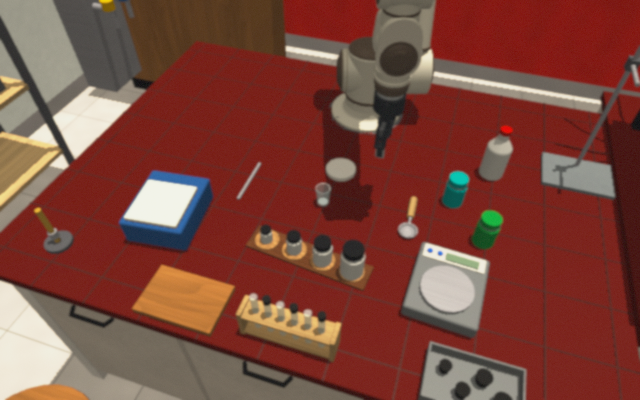

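View pics/top_4.png

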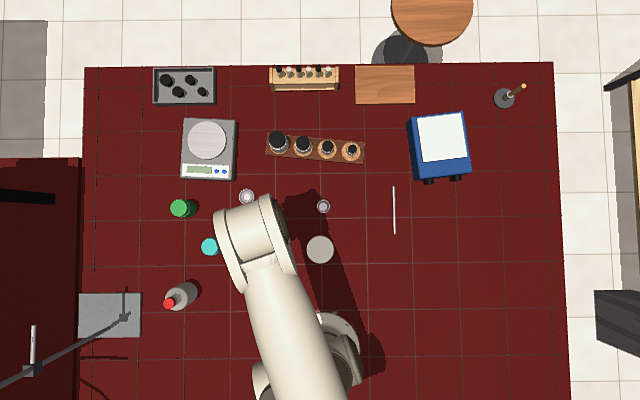

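All four jars stand upright on the pads: XL at (352,262) in the scene view, next to the balance, down to S at (266,238). The top camera puts each jar within about 2 mm of its pad centre, and the beaker at (323,206) in the top view has not moved.

```bash
python3 -c "
from workcell import *
print(job_done())"
```

```text
the job is handed in; nothing more can be done
None
```

The job is handed in: the jars stand upright on the pads, largest next to the balance down to smallest at the far end, each within about 2 mm of its pad centre by the top camera, and the beaker has not moved.

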